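Square a sample rack on its docking plate and nip it with the eccentric clamp

TASK

The red 96-place rack was put down askew on the grey metal docking plate. Without lifting or tipping it (its tubes are open), turn it by pushing its near right corner while its opposite corner bears on the left far pin, until its far long side lies against both far pins, and slide it along them until its left short side lies against the side pin; only then, with the rack already square, swing the lever of the eccentric clamp counter-clockwise until the eccentric nips the rack firmly there, without forcing it, and leave it clamped. Leave the other things on the bench alone.

Things in the scene. Friction and masses are not known exactly. Their poses are not given: they have to be found in the camera images.
- docking_plate: Fixed grey metal plate on the bench, 190 mm (x) by 220 mm (y), top face 14 mm above the bench. Origin at bench height under the spot where the rack's centre belongs; x points to its far edge (+70 mm; near edge -120 mm), y to its left, z up. Three fixed pins stand on it (points). A rack that is home has the plate's axes and its origin over the plate's, within a millimetre.
- far_pin_left (a point): Top centre of the left far pin: fixed steel pin 10 mm across, 14 mm high over the plate, at (52.75, 34) mm in the plate's x, y. The far long side of a rack that is home touches it.
- far_pin_right (a point): Top centre of the right far pin: same size, at (52.75, -62) mm on the plate. The far long side of a rack that is home touches it.
- side_pin (a point): Top centre of the side pin: same size, left of the rack, at (0, 74.5) mm on the plate. The left short side of a rack that is home touches it.
- rack: Loose red 96-place rack, 0.1 to 0.23 kg, slides at under 2 N. Foot 95.5 mm (x) by 139 mm (y), 9 mm high; above it 91 by 132 mm, to 21 mm (tubes to 31 mm). Origin: centre of underside, z up. It starts on the plate turned clockwise from above by 0.2 to 0.32 rad, right end towards the robot, far-left corner by the left far pin. Too wide to grasp.
- clamp: Fixed foot of the eccentric clamp: dark steel strip 40 x 30 x 4 mm, screwed on the plate beside the near long side of the rack; its place varies by some mm along the plate's x. Origin on the pivot axis at the plate's top face, about (-79, 4) mm on the plate; axes as the plate's. It carries a steel disc 46 mm across, 4.5 to 13 mm above the plate, centred 15 mm off the pivot.
- cam (a joint): Angle of the eccentric, rad, 0 to 2.7, growing counter-clockwise from above; starts at 0 to 0.3. At 0 the disc is drawn back: its far edge is 8 mm from the pivot, and advances by 15 mm x (1 - cos angle). It meets a rack that is home at about 1.9 to 2.4 rad. Stays where left. Swings freely at 2 to 3 N on the knob; 5 to 8 N there gives a firm nip; over 14 N is forcing.
- cam_knob (a point): Top centre of the black knob on the clamp's lever: upright, round, 16 mm across, 14 to 44 mm above the plate's top, 65 mm from the pivot. The lever (10 mm wide, 14 to 19 mm above the plate) points 95 degrees counter-clockwise from the plate's x axis at joint 0 (to the left) and turns with it towards the robot and on to the right.
- timer: White lab timer 62 x 62 x 14 mm lying on the bench, bystander. Origin under its centre.
- marker_pen: Red-capped marker pen 135 mm long lying on the bench, bystander. Origin under its centre.
- forceps: Steel forceps 128 mm long lying on the bench left of the plate, bystander. Origin under its centre.
- petri_a: Petri dish 57 mm across, 14 mm high, left of the plate, bystander. Origin under its centre.
- petri_b: Second petri dish, like the first, bystander. Origin under its centre.
- tape: Roll of tape 96 mm across, 25 mm high, beyond the plate, bystander. Origin under its centre.
- scissors: Blue-handled scissors 199 mm long, beyond the plate, bystander. Origin under its centre.
Not all that is in view belongs to the job. There is more than one size of the rack; the one meant has the size given above.

How it is judged:
On the way:
1. the rack has been turned square to the plate (within 0.06 rad) and up to the far pins (within 8 mm) with the clamp still open (its angle below 1.0 rad) and not pressing on it (angle between the x axis of rack and the x axis of docking_plate, either way round below 0.06 rad and x of rack in the frame of docking_plate above -0.008 m and value of joint cam below 1 rad and contact force between clamp and rack below 1 N), for 0.2 s.
At the end, for the whole second after the job is handed in: The rack lies flat and still on the plate, square to it within 0.02 rad and within 1.5 mm of home both ways (far long side on both far pins, left short side on the side pin), and the eccentric by itself presses on it with 3 to 50 N (angle between the x axis of rack and the x axis of docking_plate, either way round below 0.02 rad and x of rack in the frame of docking_plate between -0.0015 and 0.0015 m and y of rack in the frame of docking_plate between -0.0015 and 0.0015 m and z of rack in the frame of docking_plate below 0.016 m and angle between rack's own z axis and vertical below 0.03 rad and contact force between clamp and rack between 3 and 50 N and linear speed of rack below 0.01 m/s); the robot touches nothing.
It fails at once if the rack is lifted or tipped (z of rack in the frame of docking_plate above 0.022 m or angle between rack's own z axis and vertical above 0.1 rad).
It fails at once if the clamp is forced: it presses on the rack with more than 70 N (contact force between clamp and rack above 70 N).
It fails at once if a bystander is moved by more than 20 mm (distance of any of timer, marker_pen, forceps, petri_a, petri_b, tape, scissors from where it was at the start of the episode above 0.02 m).
It also fails if it takes over 69 s, if anything falls off the work surface, if the arm or the gripper's body presses on something with over 40 N, if the wrist force passes 120 N, or if a joint passes its speed limit or range.

ROBOT

A 7-joint arm with a two-finger parallel gripper is mounted at the origin on a cart in front of the work surface, level with it; the furniture and walls round the work are solid. World frame = base frame: x ahead of the robot, y to its left, z up, the work surface at z = 0. Lengths are in m, angles in rad, forces in N, time in s.
With the tool pointing down it reaches from about 0.425 to 0.875 m from the base axis. Payload 4.7 kg.
Tool frame: the origin (TCP) lies midway between the tips of the shut fingers; the grasp point (between the pads) lies 19 mm behind it; z points along the fingers, y is the line along which they close (so a half turn about z gives the same grasp; the last joint's range is limited). The gripper opens to 87 mm and grips with 3 to 60 N. Pads are 19 mm wide; open, the fingers measure 117 mm over their backs; the gripper's body (75 mm by 190 mm) begins 51 mm behind the grasp point.
Start: joints at [1.248, 0.321, -0.07, 1.45, 0.023, 1.371, -0.057], TCP at [0.215, -0.614, 0.223] pointing down, gripper open.
Joint ranges: [-2.86, 2.86], [-0.3, 2.09], [-1.38, 1.24], [0.06, 2.45], [-1.56, 4.7], [0.09, 2.05], [-2.69, 2.69]. Speed limits (rad/s): [2.57, 2.57, 3.14, 3.14, 3.14, 3.14, 3.14].

INTERFACE

Orientations are given as a unit quaternion [w, x, y, z].
In Python, from workcell import bot, read_camera, camera_model, hand_in, trace gives the robot as it stands. The module is installed in compiled form; this text tells all that it offers.
- The arm moves only by the tool send_rows, never from a script. Its arguments are lists of equal length, an entry for each row: "dp": the shift along the tool's x, y, z in mm, a list of three; "twist": the turn about the tool's z in degrees. A call has exactly 8 rows; each row is the pose to reach, as a shift and turn from the pose commanded when the call began, along the tool's axes at that moment; what a row does not reach only later rows make up. A row lasts 1/8 s, in which the tool goes at most 62.5 mm and 10.7 degrees, less where a joint would pass 70% of its speed; a pose out of reach is approached as far as the arm can. A call with a gripper value outside its range is refused whole. "hand" is the opening, from 0 (shut) to 1 (fully open), set as the call begins (left out, the last holds). The fingers move at their own pace and stop on an object; "squeeze" is the grip in N (left out, the last holds). Time passes only in rows, so rows that repeat a pose let the fingers close, or fill a call up. It gives the time, the measured TCP pose, the force, the opening and the grip force at its end, in the units of the state.
- bot.state(): the state, without advancing time (a new reading comes with each control period).
- read_camera(name): name is "side" or "top"; returns the picture (420x560x3 uint8, red, green, blue); there is no depth.
- camera_model(name): a dict with "intrinsics" (3x3 intrinsics, pixels), "origin" and "rotation" of the camera in the world. Camera axes: x right, y up, looking along -z (the intrinsics and any distortion apply to the point x, -y, -z); pixel columns grow to the right and rows downward; lengths in m; the calibration is good to about 2 mm. A picture is of the moment at which its call begins. camera_model takes no time and is no camera call.
- hand_in(): hands the job in; it is judged then, once.
Trained networks look in the newest picture that a camera, given by its name, has taken for a name from the list of things; names that differ only in an ending like _2 or _b are one class to them, and where a whole thing is asked for, a point or a joint stands for the part that bears it (a point fixed in the world has none). Each returns a list of dicts, best first, with "conf" (0 to 1); they miss things now and then, are a little off and sometimes report something else, mostly with a low value. They report only what shows in the picture. A call takes as long as a camera call. They do not tell look-alikes from the thing itself.
- trace(camera, thing): "pixels" (420x560 bool, what is visible of it) and "at" ([column, row] in pixels, amid what is visible of it).
The state is a dict: "time_s": time; "joint_pos": joint angles; "joint_vel": joint speeds; "joint_torque": joint torques, N m; "ee_pos": TCP position; "ee_rot": TCP orientation; "wrist_force": force on the tool from outside, world axes, zero at the start; "ft_torque": the same for the moment, N m; "gripper_width": finger opening in m; "gripper_force": force on a finger pad.
Only numpy, scipy, OpenCV 4.12 (cv2) and the standard library are available. Lean on these libraries where they do the work, as an engineer would, in place of code of your own. Each camera call takes 0.05 s, during which the arm holds its last target. There are 200 camera calls.

## Working session

There is one attempt and no reset: what is moved stays moved. The work goes in short steps, Python scripts to look and compute and a tool call to move; the robot and the scene stay as the last step left them, time stands still between calls to the robot, and variables do not carry over. Pictures are saved under pics/ and viewed, at most 10 in all, crops included, and the job is handed in when it is done.

Besides the shell and the picture viewer there is one more tool, called after "Emit:" by a JSON object that holds its "method" and its "body", one argument or row to a line. send_rows: Moves the arm, as the interface text tells. Its arguments: {"type":"object","properties":{"dp":{"type":"array","items":{"type":"array","items":{"type":"number"}}},"twist":{"type":"array","items":{"type":"number"}},"hand":{"type":"number"},"squeeze":{"type":"number"}},"required":["dp","twist"]}

```bash
mkdir -p pics
python3 - <<'E'
from workcell import bot, read_camera, camera_model
import cv2,numpy as np
a=[]
for n in("top","side"):
    im=read_camera(n);cv2.imwrite(f"pics/{n}0.png",im[:,:,::-1])
    m=camera_model(n);print(n,{k:np.round(v,4).tolist() if not isinstance(v,(str,dict)) else v for k,v in m.items()})
s=bot.state();print({k:np.round(v,3).tolist() for k,v in s.items()})
E
```

```text
top {'intrinsics': [[408.1471, 0.0, 270.2933], [0.0, 408.1471, 211.7839], [0.0, 0.0, 1.0]], 'origin': [0.5357, 0.1684, 0.9151], 'rotation': [-0.7029, -0.0287, 0.0135, 0.7106]}
side {'intrinsics': [[462.9807, 0.0, 275.2268], [0.0, 462.9807, 212.1706], [0.0, 0.0, 1.0]], 'origin': [0.4892, -0.6148, 0.5671], 'rotation': [0.8753, 0.4781, -0.0333, -0.0649]}
{'time_s': 0.1, 'joint_pos': [1.248, 0.322, -0.07, 1.452, 0.023, 1.371, -0.057], 'joint_vel': [0.001, -0.003, -0.002, -0.002, -0.001, 0.0, -0.0], 'joint_torque': [-0.001, -49.257, -0.406, -31.34, -0.064, 0.039, 0.0], 'ee_pos': [0.215, -0.613, 0.222], 'ee_rot': [-0.001, 0.986, 0.168, -0.0], 'wrist_force': [-0.257, 0.36, 0.205], 'ft_torque': [0.051, 0.006, -0.019], 'gripper_force': 0.0, 'gripper_width': 0.087}
```

View pics/top0.png

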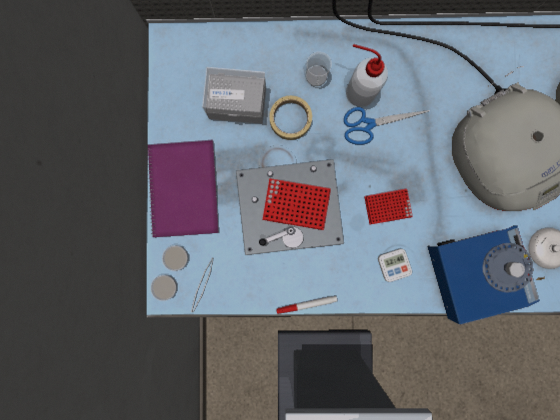

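View pics/side0.png

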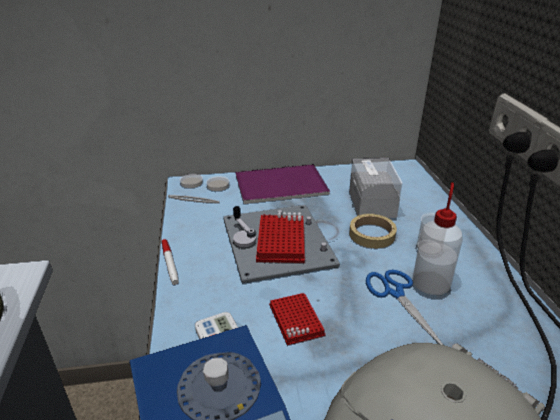

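The rack in question is either the red one on the plate at (297,204) or the smaller one at (388,206). The one on the plate fits, being larger and on the docking plate. Next I'll measure and confirm it in a crop.

```bash
cat > h.py <<'E'
from workcell import bot, read_camera, camera_model, trace
import cv2,numpy as np
from scipy.spatial.transform import Rotation as R
from scipy.optimize import least_squares
def cam(n):
    m=camera_model(n);q=m["rotation"];q=np.array(q)
    Rm=R.from_quat(q[[1,2,3,0]]).as_matrix() if q.shape==(4,) else q
    return np.array(m["intrinsics"]),np.array(m["origin"]),Rm,m.get("distortion")
def ray(n,px,z):
    K,o,Rm,_=cam(n);px=np.atleast_2d(px).astype(float)
    d=np.c_[(px[:,0]-K[0,2])/K[0,0],-(px[:,1]-K[1,2])/K[1,1],-np.ones(len(px))]@Rm.T
    return o+d*((z-o[2])/d[:,2])[:,None]
def proj(n,P):
    K,o,Rm,_=cam(n);c=(np.atleast_2d(P)-o)@Rm
    return np.c_[K[0,0]*c[:,0]/-c[:,2]+K[0,2],K[1,1]*c[:,1]/c[:,2]+K[1,2]]
def rect(mask):
    c=max(cv2.findContours(mask.astype(np.uint8),0,1)[0],key=cv2.contourArea)
    return c[:,0,:]
def fitrect(n,mask,z,exp=None):
    c=rect(mask);P=ray(n,c,z)[:,:2]
    return cv2.minAreaRect((P*1000).astype(np.float32))
E
python3 - <<'E'
from h import *
im=read_camera("top")
for t,z in(("docking_plate",.014),("rack",.035),("clamp",.02),("cam_knob",.058)):
    for r in trace("top",t)[:3]:
        q=fitrect("top",r["pixels"],z);print(t,round(r["conf"],2),r["at"],r["pixels"].sum(),np.round(ray("top",r["at"],z),4)[0],np.round(q[0],1),np.round(q[1],1),round(q[2],1))
x=cv2.resize(im[150:260,225:355],None,fx=6,fy=5.4,interpolation=2)
x=cv2.resize(im[155:260,225:355],None,fx=5.7,fy=5.7,interpolation=2)
cv2.imwrite("pics/crop.png",x[:,:,::-1])
E
```

```text
docking_plate 0.74 [267.3, 197.3] 5102 [0.6219 0.1938 0.014 ] [601.5 145.5] [189.3 218.7] 6.0
docking_plate 0.49 [287.6, 103.8] 762 [0.8321 0.1461 0.014 ] [801.  140.1] [ 91.9 102.4] 89.1
rack 0.78 [293.3, 201.7] 2619 [0.6097 0.1371 0.035 ] [605.2 131. ] [136.2  92.9] 79.9
rack 0.69 [388.0, 206.8] 1249 [ 0.5962 -0.066   0.035 ] [598.2 -66.8] [63.9 94. ] 9.9
clamp 0.95 [288.0, 238.1] 481 [0.5312 0.1492 0.02  ] [533.8 164.5] [91.9 43.7] 89.4
cam_knob 0.65 [290.8, 235.5] 446 [0.5368 0.1441 0.058 ] [537.1 164.5] [89.4 43.7] 83.9
```

View pics/crop.png

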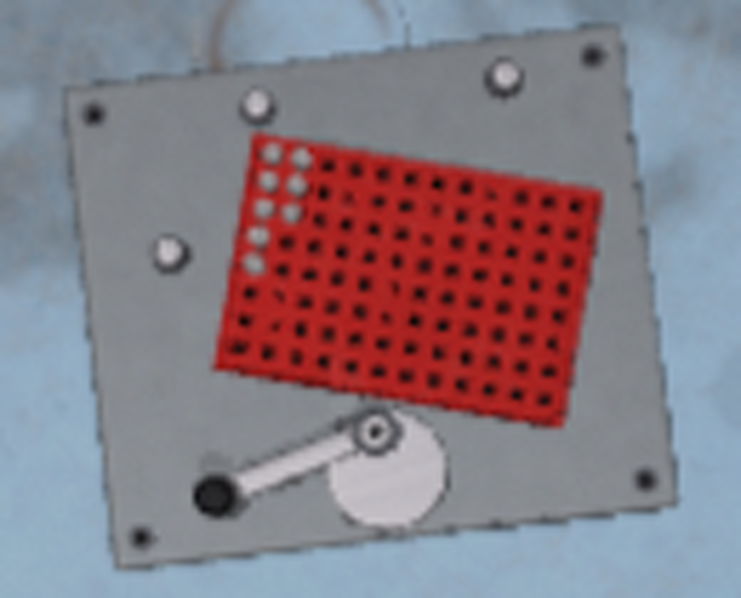

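The crop confirms the rack on the plate (12 x 8 holes), with its far-left corner by the left far pin. In the crop the pins are at (256,103), (504,75) and (170,252), the knob at (215,495) and the pivot at (374,431).

Run:
```python
from h import *
px=np.array([[256,103],[504,75],[170,252],[215,495],[374,431]])/5.7+[225,155]
zs=[.028]*3+[.058,.035]
W=np.array([ray("top",p,z)[0] for p,z in zip(px,zs)])*1000
pl=np.array([[52.75,34],[52.75,-62],[0,74.5]])
def T(p,l): c,s=np.cos(p[2]),np.sin(p[2]);return l@np.array([[c,s],[-s,c]])+p[:2]
f=least_squares(lambda p:(T(p,pl)-W[:3,:2]).ravel(),[626,148,.1]);p=f.x
print("plate from pins",p,np.degrees(p[2]),np.round(f.fun,1))
inv=lambda w:(w-p[:2])@np.array([[np.cos(p[2]),-np.sin(p[2])],[np.sin(p[2]),np.cos(p[2])]])
for n,i in(("knob",3),("pivot",4)):print(n,W[i],inv(W[i,:2]))
print("rack ctr in plate",inv(np.array([605.2,131.])))
# triangulate blue box dial knob
A=[(cam(n)[1],ray(n,q,0)[0]) for n,q in(("top",(515,268)),("side",(216,368)))]
D=[(b-a)/np.linalg.norm(b-a) for a,b in A]
M=sum(np.eye(3)-np.outer(d,d) for d in D);v=sum((np.eye(3)-np.outer(d,d))@a for d,(a,b) in zip(D,A));print("dial",np.linalg.solve(M,v))
```

```text
plate from pins [6.24645806e+02 1.47369333e+02 1.07868876e-01] 6.180431361006421 [-0.4 -0.3  0.5 -0.5 -0.1  0.8]
knob [524.11551323 203.07594942  58.        ] [-93.94862593  66.2059103 ]
pivot [547.30733408 143.70772676  35.        ] [-77.28317233   4.68592109]
rack ctr in plate [-21.09510209 -14.18065912]
dial [ 0.47194816 -0.26866564  0.14257657]
```

Emit:
{"method": "send_rows", "body": {
  "dp": [
    [41, -44, -15],
    [82, -88, -30],
    [124, -132, -30],
    [165, -175, -30],
    [206, -219, -30],
    [247, -263, -30],
    [289, -307, -30],
    [330, -351, -30]
  ],
  "twist": [2, 4, 6, 8, 10, 12, 13.2, 13.2],
  "hand": 0
}}

```text
time_s: 1.35
ee_pos: [0.4108, -0.1713, 0.2529]
ee_rot: [0.001, 0.999, 0.053, 0.0]
wrist_force: [1.2, 0.3, 0.1]
gripper_width: 0.015
gripper_force: 0.0
```

Emit:
{"method": "send_rows", "body": {
  "dp": [
    [28, -48, 0],
    [55, -95, 0],
    [82, -143, 0],
    [109, -190, 20],
    [135, -234, 50],
    [135, -234, 100],
    [135, -234, 145],
    [135, -234, 185]
  ],
  "twist": [0, 0, 0, 0, 0, 0, 0, 0]
}}

```text
time_s: 2.35
ee_pos: [0.5193, 0.0738, 0.066]
ee_rot: [0.0, 0.999, 0.053, -0.0]
wrist_force: [0.7, 0.1, -0.1]
gripper_width: 0.0001
gripper_force: 0.0
```

Emit:
{"method": "send_rows", "body": {
  "dp": [
    [0, 0, 25],
    [0, 0, 45],
    [0, 0, 49],
    [0, 0, 49],
    [0, 0, 49],
    [0, 0, 49],
    [0, 0, 49],
    [0, 0, 49]
  ],
  "twist": [0, 0, 0, 0, 0, 0, 0, 0]
}}

```text
time_s: 3.35
ee_pos: [0.5197, 0.0738, 0.0187]
ee_rot: [0.0, 0.999, 0.053, 0.0]
wrist_force: [-0.5, 0.5, 0.3]
gripper_width: 0.0006
gripper_force: 0.0
```

Emit:
{"method": "send_rows", "body": {
  "dp": [
    [6, 0, 0],
    [12, 0, 0],
    [18, 0, 0],
    [24, 0, 0],
    [30, 0, 0],
    [36, 0, 0],
    [42, 0, 0],
    [46, 0, 0]
  ],
  "twist": [0, 0, 0, 0, 0, 0, 0, 0]
}}

```text
time_s: 4.35
ee_pos: [0.5658, 0.0788, 0.0185]
ee_rot: [0.0, 0.999, 0.053, 0.0]
wrist_force: [0.2, -0.5, 0.8]
gripper_width: 0.0004
gripper_force: 0.2
```

```bash
cat >> h.py <<'E'
def look(name=None):
    im=read_camera("top");p=[625,147.5,np.radians(6.15)]
    c,s=np.cos(p[2]),np.sin(p[2])
    for r in trace("top","rack")[:2]:
        if r["at"][0]<350:
            q=fitrect("top",r["pixels"],.035);d=np.array(q[0])-p[:2]
            print("rack",round(r["conf"],2),"plate xy",np.round([c*d[0]+s*d[1],-s*d[0]+c*d[1]],1),np.round(q[1],1),"ang",round(q[2]-6.15,1),"| pixels",r["pixels"].sum())
    if name:cv2.imwrite(f"pics/{name}.png",cv2.resize(im[150:260,225:355],None,fx=5.4,fy=5.4,interpolation=2)[:,:,::-1])
E
python3 -c "
from h import *
look('p1')"
```

```text
rack 0.98 plate xy [-3.2 -5.9] [ 91.8 134.6] ang -4.4 | pixels 1817
```

View pics/p1.png

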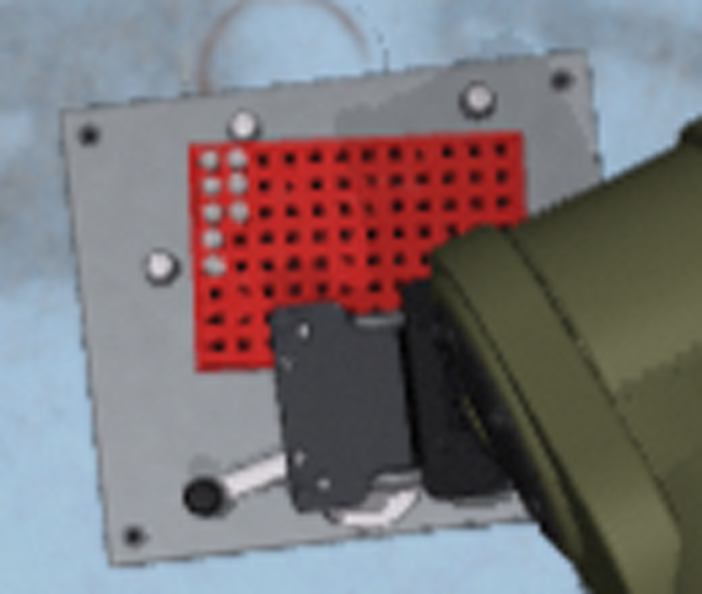

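The rack has turned to about -4.4° and slid left to y ≈ -6. It now lies just right of the side pin, which shows at crop (160,266), and near the left far pin (243,126). I'll keep pushing.

Emit:
{"method": "send_rows", "body": {
  "dp": [
    [2, 0, 0],
    [4, 0, 0],
    [5, 0, 0],
    [6, 0, 0],
    [7, 0, 0],
    [7.5, 0, 0],
    [8, 0, 0],
    [8, 0, 0]
  ],
  "twist": [0, 0, 0, 0, 0, 0, 0, 0]
}}

```text
time_s: 5.45
ee_pos: [0.5733, 0.0796, 0.0185]
ee_rot: [0.0, 0.999, 0.053, 0.0]
wrist_force: [0.5, 0.2, -0.0]
gripper_width: 0.0006
gripper_force: 0.1
```

```bash
python3 -c "
from h import *
look()"
```

```text
rack 0.93 plate xy [ 1.  -4.6] [ 93.5 134.7] ang -0.1 | pixels 1710
```

Emit:
{"method": "send_rows", "body": {
  "dp": [
    [0.5, 0, 0],
    [1, 0, 0],
    [1, 0, 0],
    [1.5, 0, 0],
    [1.5, 0, 0],
    [2, 0, 0],
    [2, 0, 0],
    [2, 0, 0]
  ],
  "twist": [0, 0, 0, 0, 0, 0, 0, 0]
}}

```text
time_s: 6.55
ee_pos: [0.574, 0.0796, 0.0182]
ee_rot: [0.0, 0.999, 0.053, -0.001]
wrist_force: [-5.6, -0.6, 3.2]
gripper_width: 0.0004
gripper_force: 3.1
```

Emit:
{"method": "send_rows", "body": {
  "dp": [
    [-8, 0, 0],
    [-16, 0, 0],
    [-16, 25, 0],
    [-16, 48, 0],
    [5, 48, 0],
    [30, 48, 0],
    [52, 48, 0],
    [57, 48, 0]
  ],
  "twist": [0, 0, 0, 0, 0, 0, 0, 0]
}}

```text
time_s: 7.55
ee_pos: [0.6382, 0.0383, 0.0187]
ee_rot: [-0.0, 0.999, 0.053, 0.001]
wrist_force: [-0.3, -0.7, -0.8]
gripper_width: 0.0004
gripper_force: 0.0
```

Emit:
{"method": "send_rows", "body": {
  "dp": [
    [0, -3, 0],
    [0, -6, 0],
    [0, -9, 0],
    [0, -12, 0],
    [0, -15, 0],
    [0, -18, 0],
    [0, -21, 0],
    [0, -21, 0]
  ],
  "twist": [0, 0, 0, 0, 0, 0, 0, 0]
}}

```text
time_s: 8.55
ee_pos: [0.6348, 0.0594, 0.0185]
ee_rot: [-0.0, 0.999, 0.053, -0.0]
wrist_force: [0.3, 0.6, -0.2]
gripper_width: 0.0007
gripper_force: 0.0
```

```bash
python3 -c "
from h import *
look('p2')"
```

```text
rack 0.67 plate xy [-0.2 -3.8] [ 91.9 133.8] ang -0.3 | pixels 1415
```

View pics/p2.png

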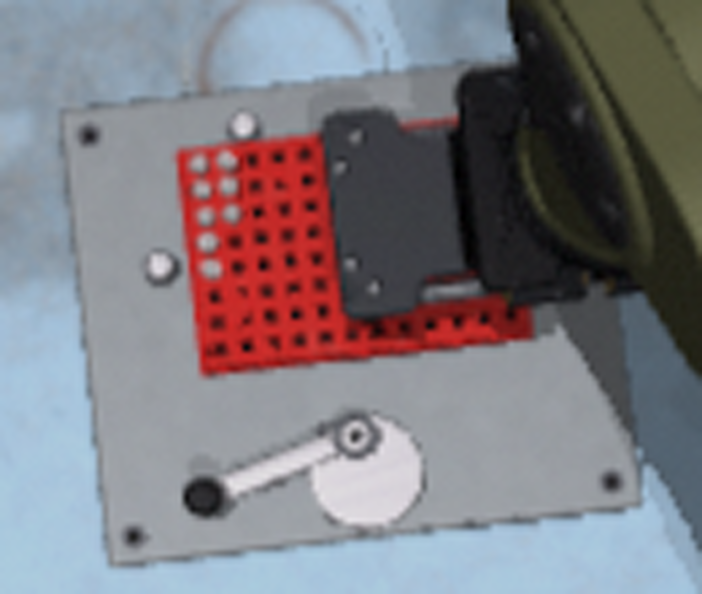

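The rack is square, with its left side about 4 mm short of the side pin at (160,266). I'll push further.

Emit:
{"method": "send_rows", "body": {
  "dp": [
    [0, -1, 0],
    [0, -2, 0],
    [0, -3, 0],
    [0, -3.5, 0],
    [0, -4, 0],
    [0, -4, 0],
    [0, -4, 0],
    [0, -4, 0]
  ],
  "twist": [0, 0, 0, 0, 0, 0, 0, 0]
}}

```text
time_s: 9.65
ee_pos: [0.6344, 0.0629, 0.0185]
ee_rot: [0.0, 0.999, 0.053, -0.0]
wrist_force: [0.2, -0.1, 0.2]
gripper_width: 0.0003
gripper_force: 0.0
```

Emit:
{"method": "send_rows", "body": {
  "dp": [
    [0, -0.5, 0],
    [0, -1, 0],
    [0, -1, 0],
    [0, -1.5, 0],
    [0, -1.5, 0],
    [0, -2, 0],
    [0, -2, 0],
    [0, -2, 0]
  ],
  "twist": [0, 0, 0, 0, 0, 0, 0, 0]
}}

```text
time_s: 10.65
ee_pos: [0.6342, 0.0647, 0.0185]
ee_rot: [0.0, 0.999, 0.053, -0.0]
wrist_force: [0.0, 0.0, 0.4]
gripper_width: 0.0008
gripper_force: 0.3
```

Emit:
{"method": "send_rows", "body": {
  "dp": [
    [0, -0.5, 0],
    [0, -1, 0],
    [0, -1, 0],
    [0, -1.5, 0],
    [0, -1.5, 0],
    [0, -2, 0],
    [0, -2, 0],
    [0, -2, 0]
  ],
  "twist": [0, 0, 0, 0, 0, 0, 0, 0]
}}

```text
time_s: 11.65
ee_pos: [0.634, 0.067, 0.0185]
ee_rot: [-0.0, 0.999, 0.053, -0.0]
wrist_force: [0.4, -0.7, -0.8]
gripper_width: 0.0008
gripper_force: 0.1
```

```bash
python3 -c "
from h import *
look()"
```

```text
rack 0.68 plate xy [-0.2 -1.8] [ 91.4 133.1] ang -0.2 | pixels 1244
```

Emit:
{"method": "send_rows", "body": {
  "dp": [
    [0, -0.5, 0],
    [0, -1, 0],
    [0, -1, 0],
    [0, -1.5, 0],
    [0, -1.5, 0],
    [0, -2, 0],
    [0, -2, 0],
    [0, -2, 0]
  ],
  "twist": [0, 0, 0, 0, 0, 0, 0, 0]
}}

```text
time_s: 12.75
ee_pos: [0.6338, 0.069, 0.0185]
ee_rot: [-0.0, 0.999, 0.053, -0.0]
wrist_force: [0.5, -0.5, -0.2]
gripper_width: 0.0003
gripper_force: 0.1
```

Emit:
{"method": "send_rows", "body": {
  "dp": [
    [0, -0.5, 0],
    [0, -1, 0],
    [0, -1, 0],
    [0, -1.5, 0],
    [0, -1.5, 0],
    [0, -2, 0],
    [0, -2, 0],
    [0, -2, 0]
  ],
  "twist": [0, 0, 0, 0, 0, 0, 0, 0]
}}

```text
time_s: 13.75
ee_pos: [0.6338, 0.0697, 0.0185]
ee_rot: [0.001, 0.999, 0.053, -0.0]
wrist_force: [1.0, -5.5, 1.2]
gripper_width: 0.0004
gripper_force: 2.6
```

Emit:
{"method": "send_rows", "body": {
  "dp": [
    [0, 5, 0],
    [0, 12, 0],
    [0, 15, -20],
    [0, 15, -50],
    [0, 15, -90],
    [-20, 15, -120],
    [-60, 15, -120],
    [-100, 15, -120]
  ],
  "twist": [0, 0, 0, 0, 0, 0, 0, 0]
}}

```text
time_s: 14.75
ee_pos: [0.5354, 0.0463, 0.1403]
ee_rot: [-0.0, 0.999, 0.054, 0.001]
wrist_force: [0.6, 0.1, 0.9]
gripper_width: 0.0002
gripper_force: 0.0
```

```bash
python3 -c "
from h import *
look('p3')"
```

```text
rack 0.61 plate xy [0.5 1.2] [ 93.7 136.8] ang -0.1 | pixels 2658
```

View pics/p3.png

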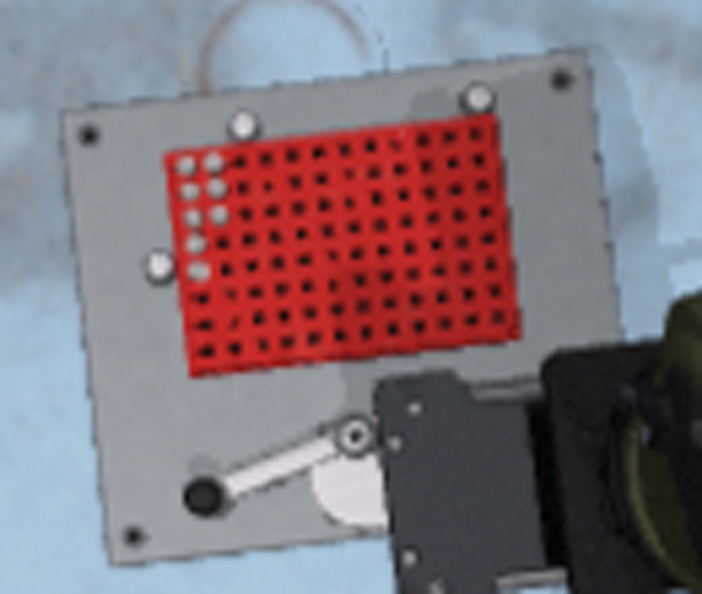

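The rack is home within measurement, touching all three pins at (243,126), (478,99) and (160,266), and the clamp is still open. I'll check the joint margins before going to the knob.

```bash
python3 -c "
from h import *
s=bot.state();print(np.round(s['joint_pos'],3),s['ee_pos'])
for t in ('cam_knob','clamp'):
  for r in trace('top',t)[:2]:
    q=fitrect('top',r['pixels'],.058);print(t,r['conf'],r['at'],q)
"
```

```text
[ 0.573  0.21  -0.785  1.821  0.163  1.178 -1.727] [0.53236054 0.04552801 0.13938494]
cam_knob 0.84 [287.6, 237.5] ((535.11865234375, 171.99375915527344), (77.4933090209961, 43.9136962890625), 89.19448852539062)
cam_knob 0.64 [178.1, 257.2] ((494.24456787109375, 387.7886047363281), (55.039737701416016, 50.18450927734375), 89.5086669921875)
clamp 0.79 [286.3, 239.3] ((535.021484375, 172.02212524414062), (77.4871826171875, 43.90011978149414), 89.37840270996094)
```

```bash
cat >> h.py <<'E'
def plan(tg,cmd=None):
    """tg: list of (x,y,z mm, psi deg); prints dp, twist from current (or cmd) pose"""
    s=bot.state();p=np.array(s["ee_pos"])*1000;q=s["ee_rot"];psi=2*np.arctan2(q[2],q[1])
    if psi>np.pi: psi-=2*np.pi
    print("now",np.round(p,1),round(np.degrees(psi),1),"F",np.round(s["wrist_force"],1),"q",np.round(s["joint_pos"],2))
    c,sn=np.cos(psi),np.sin(psi)
    dp=[];tw=[]
    for t in tg:
        d=np.array(t[:3])-p;dp.append(np.round([c*d[0]+sn*d[1],sn*d[0]-c*d[1],-d[2]],1).tolist());tw.append(round(float(np.degrees(psi)-t[3]),1))
    print(dp,tw)
PV=np.array([547,142.7])
def arc(phi,d,z=39):
    f=np.radians(phi);P=PV+65*np.array([np.cos(f),np.sin(f)])-d*np.array([-np.sin(f),np.cos(f)])
    return (*P,z,phi-90)
E
python3 -c "
from h import *
e=arc(110.7,22,110);plan([e]);e=arc(110.7,22,39);plan([e])
"
```

```text
now [536.3  45.5 140. ] 6.1 F [-0.2 -1.   0.6] q [ 0.57  0.21 -0.78  1.81  0.17  1.18 -1.73]
[[25.9, -164.0, 30.0]] [-14.6]
now [536.3  45.5 140. ] 6.1 F [-0.2 -1.   0.6] q [ 0.57  0.21 -0.78  1.81  0.17  1.18 -1.73]
[[25.9, -164.0, 101.0]] [-14.6]
```

Emit:
{"method": "send_rows", "body": {
  "dp": [
    [8, -45, 0],
    [16, -90, 0],
    [24, -135, 0],
    [26, -164, 0],
    [26, -164, 20],
    [26, -164, 45],
    [26, -164, 60],
    [26, -164, 65]
  ],
  "twist": [-4, -8, -12, -14.6, -14.6, -14.6, -14.6, -14.6]
}}

```text
time_s: 15.95
ee_pos: [0.5441, 0.2102, 0.0722]
ee_rot: [0.0, 0.984, 0.179, -0.001]
wrist_force: [-0.0, 0.6, 0.5]
gripper_width: 0.0006
gripper_force: 0.0
```

```bash
python3 -c "
from h import *
plan([arc(110.7,22,39)]);look()
cv2.imwrite('pics/s4.png',cv2.resize(read_camera('side')[180:290,200:360],None,fx=5,fy=5,interpolation=2)[:,:,::-1])
"
```

```text
now [544.1 210.2  72.2] 20.6 F [-0.   0.6  0.5] q [ 0.28  0.43 -0.84  1.77  0.35  1.11 -1.89]
[[0.9, -0.9, 33.2]] [-0.1]
rack 0.56 plate xy [0.8 0.1] [ 91.4 134.2] ang -1.4 | pixels 1697
```

View pics/s4.png

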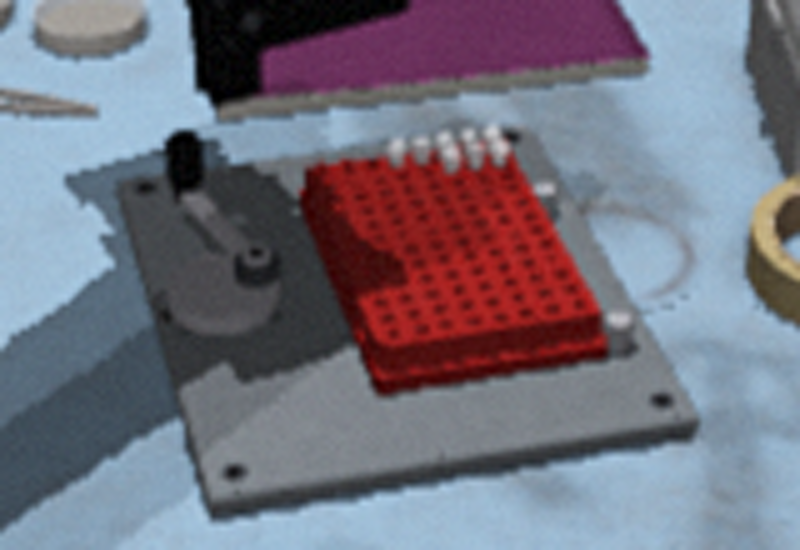

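The side crop shows the rack flat and home, with the knob at (183,135). The black shape at (225,100) should be the fingertips, which I'll check by projection.

```bash
python3 -c "
from h import *
print((proj('side',[[.544,.210,.072],[.524,.2035,.058]])-[200,180])*5)
"
```

```text
[[222.29772699  91.52342694]
 [176.98571441 132.19474741]]
```

Emit:
{"method": "send_rows", "body": {
  "dp": [
    [1, -1, 8],
    [1, -1, 16],
    [1, -1, 24],
    [1, -1, 30],
    [1, -1, 33],
    [1, -1, 33],
    [1, -1, 33],
    [1, -1, 33]
  ],
  "twist": [0, 0, 0, 0, 0, 0, 0, 0]
}}

```text
time_s: 17.1
ee_pos: [0.545, 0.2126, 0.0408]
ee_rot: [0.0, 0.984, 0.18, 0.0]
wrist_force: [-0.7, -0.2, -0.5]
gripper_width: 0.0008
gripper_force: 0.0
```

```bash
python3 -c "
from h import *
plan([arc(a,17) for a in np.linspace(110.7+5,110.7+40,8)])
"
```

```text
now [545.  212.6  40.8] 20.7 F [-0.7 -0.2 -0.5] q [ 0.25  0.47 -0.82  1.79  0.39  1.05 -1.92]
[[-11.5, -0.2, 1.8], [-17.3, -0.9, 1.8], [-23.2, -1.1, 1.8], [-29.1, -0.8, 1.8], [-34.9, -0.0, 1.8], [-40.6, 1.3, 1.8], [-46.2, 3.1, 1.8], [-51.6, 5.4, 1.8]] [-5.0, -10.0, -15.0, -20.0, -25.0, -30.0, -35.0, -40.0]
```

Both agree with the projection. Now I'll swing the lever along the arc.

Emit:
{"method": "send_rows", "body": {
  "dp": [
    [-8, 0, 1],
    [-15, -0.5, 1],
    [-22, -1, 1],
    [-29, -0.8, 1],
    [-35, 0, 1],
    [-40.5, 1.3, 1],
    [-46, 3, 1],
    [-51.5, 5.4, 1]
  ],
  "twist": [-5, -10, -15, -20, -25, -30, -35, -40]
}}

```text
time_s: 18.1
ee_pos: [0.4997, 0.1904, 0.0403]
ee_rot: [-0.0, 0.862, 0.507, 0.002]
wrist_force: [3.7, 1.6, -0.8]
gripper_width: 0.0004
gripper_force: 1.5
```

```bash
python3 -c "
from h import *
plan([arc(a,17) for a in np.linspace(150.7+5,150.7+40,8)])
look('p5')
"
```

```text
now [499.7 190.4  40.3] 60.9 F [ 3.7  1.6 -0.8] q [ 0.45  0.42 -1.    1.91  0.42  1.03 -1.24]
[[-7.2, -1.7, 1.3], [-13.0, -2.4, 1.3], [-18.9, -2.7, 1.3], [-24.7, -2.4, 1.3], [-30.6, -1.6, 1.3], [-36.3, -0.3, 1.3], [-41.9, 1.4, 1.3], [-47.3, 3.7, 1.3]] [-4.8, -9.8, -14.8, -19.8, -24.8, -29.8, -34.8, -39.8]
rack 0.89 plate xy [0.2 1.5] [ 91.7 136.3] ang -0.2 | pixels 2305
```

View pics/p5.png

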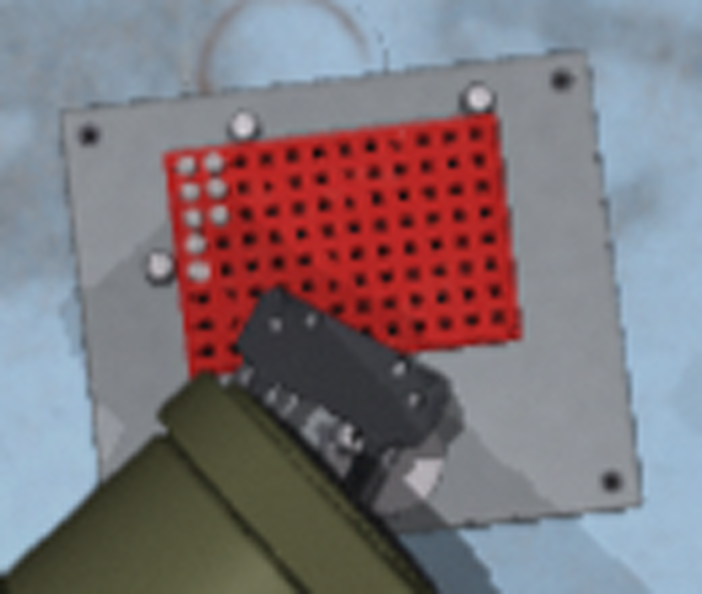

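The lever is following: about 4 N along the tangent, with the rack unmoved. I'll continue.

Emit:
{"method": "send_rows", "body": {
  "dp": [
    [-7, -1.7, 1],
    [-13, -2.4, 1],
    [-19, -2.7, 1],
    [-24.7, -2.4, 1],
    [-30.6, -1.6, 1],
    [-36.3, -0.3, 1],
    [-42, 1.4, 1],
    [-47.3, 3.7, 1]
  ],
  "twist": [-5, -10, -15, -20, -25, -30, -35, -40]
}}

```text
time_s: 19.2
ee_pos: [0.4802, 0.1477, 0.0395]
ee_rot: [0.001, 0.638, 0.77, 0.002]
wrist_force: [3.2, 3.4, 0.4]
gripper_width: 0.0008
gripper_force: 1.8
```

```bash
python3 -c "
from h import *
plan([arc(a,17) for a in np.linspace(190.7+2,190.7+16,8)])
"
```

```text
now [480.2 147.7  39.5] 100.8 F [3.2 3.4 0.4] q [ 0.68  0.43 -1.19  1.98  0.47  1.03 -0.53]
[[-2.6, -0.8, 0.5], [-4.9, -1.3, 0.5], [-7.2, -1.7, 0.5], [-9.5, -2.0, 0.5], [-11.9, -2.2, 0.5], [-14.2, -2.4, 0.5], [-16.5, -2.5, 0.5], [-18.9, -2.4, 0.5]] [-1.9, -3.9, -5.9, -7.9, -9.9, -11.9, -13.9, -15.9]
```

Emit:
{"method": "send_rows", "body": {
  "dp": [
    [-2.6, -0.8, 0],
    [-5, -1.3, 0],
    [-7.2, -1.7, 0],
    [-9.5, -2, 0],
    [-12, -2.2, 0],
    [-14.2, -2.4, 0],
    [-16.5, -2.5, 0],
    [-19, -2.4, 0]
  ],
  "twist": [-2, -4, -6, -8, -10, -12, -14, -16]
}}

```text
time_s: 20.2
ee_pos: [0.4812, 0.1289, 0.0394]
ee_rot: [0.001, 0.525, 0.851, 0.002]
wrist_force: [3.5, 5.1, 0.7]
gripper_width: 0.0003
gripper_force: 2.5
```

```bash
python3 -c "
from h import *
plan([arc(a,17) for a in np.linspace(206.7+1,206.7+8,8)])
look('p6')
"
```

```text
now [481.2 128.9  39.4] 116.7 F [3.5 5.1 0.7] q [ 0.77  0.47 -1.25  1.99  0.52  1.05 -0.26]
[[-1.4, -0.3, 0.4], [-2.5, -0.6, 0.4], [-3.6, -0.8, 0.4], [-4.8, -1.0, 0.4], [-6.0, -1.2, 0.4], [-7.1, -1.4, 0.4], [-8.3, -1.6, 0.4], [-9.4, -1.7, 0.4]] [-1.0, -2.0, -3.0, -4.0, -5.0, -6.0, -7.0, -8.0]
rack 0.78 plate xy [0.4 0.3] [ 93.6 134.9] ang -0.1 | pixels 2611
```

View pics/p6.png

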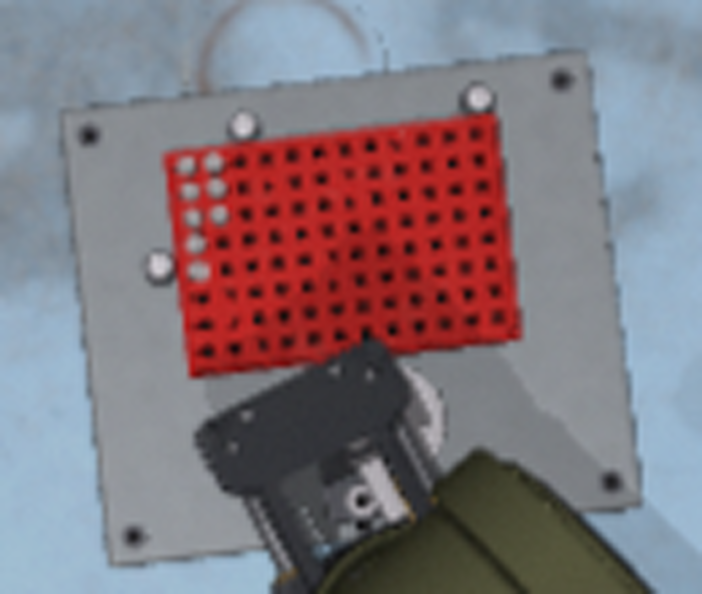

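Emit:
{"method": "send_rows", "body": {
  "dp": [
    [2, 0, 0],
    [4, 0, 0],
    [4, 0, 0],
    [4, 0, 0],
    [4, 0, 0],
    [4, 0, 0],
    [4, 0, 0],
    [4, 0, 0]
  ],
  "twist": [0, 0, 0, 0, 0, 0, 0, 0]
}}

```text
time_s: 21.3
ee_pos: [0.478, 0.1306, 0.0385]
ee_rot: [0.0, 0.525, 0.851, -0.0]
wrist_force: [0.1, 0.3, 0.4]
gripper_width: 0.0007
gripper_force: 0.0
```

```bash
python3 -c "
from h import *
plan([])
for r in trace('top','cam_knob')[:2]: print(r['conf'],r['at'])
"
```

```text
now [478.  130.6  38.5] 116.7 F [0.1 0.3 0.4] q [ 0.76  0.47 -1.25  2.    0.52  1.05 -0.26]
[] []
0.57 [302.4, 231.0]
```

```bash
python3 -c "
from h import *
plan([arc(a,17) for a in np.linspace(206.7,206.7+10.5,8)])
"
```

```text
now [477.9 130.7  38.5] 116.7 F [-0.6  0.1 -0.9] q [ 0.76  0.47 -1.25  2.    0.52  1.05 -0.26]
[[-3.3, 2.1, -0.5], [-5.0, 1.7, -0.5], [-6.7, 1.3, -0.5], [-8.4, 1.0, -0.5], [-10.2, 0.7, -0.5], [-11.9, 0.5, -0.5], [-13.7, 0.3, -0.5], [-15.4, 0.1, -0.5]] [-0.0, -1.5, -3.0, -4.5, -6.0, -7.5, -9.0, -10.5]
```

Emit:
{"method": "send_rows", "body": {
  "dp": [
    [-3, 2.5, -0.5],
    [-5, 2.5, -0.5],
    [-6.7, 2.2, -0.5],
    [-8.4, 2, -0.5],
    [-10.2, 1.7, -0.5],
    [-12, 1.5, -0.5],
    [-13.7, 1.3, -0.5],
    [-15.4, 1.1, -0.5]
  ],
  "twist": [0, -1.5, -3, -4.5, -6, -7.5, -9, -10.5]
}}

```text
time_s: 22.35
ee_pos: [0.4858, 0.1172, 0.039]
ee_rot: [-0.0, 0.444, 0.896, -0.0]
wrist_force: [-2.8, 1.8, 1.7]
gripper_width: 0.0003
gripper_force: 1.6
```

```bash
cat >> h.py <<'E'
def ft(phi):
    s=bot.state();F=np.array(s["wrist_force"]);f=np.radians(phi)
    print("tang",round(F[0]*np.sin(f)-F[1]*np.cos(f),1),"rad",round(F[0]*np.cos(f)+F[1]*np.sin(f),1))
E
python3 -c "
from h import *
ft(217.2);plan([arc(a,17) for a in np.linspace(217.2+1,217.2+8,8)])
"
```

```text
tang 3.1 rad 1.2
now [485.8 117.2  39. ] 127.3 F [-2.8  1.8  1.7] q [ 0.8   0.5  -1.28  1.99  0.55  1.07 -0.08]
[[-0.8, -1.1, -0.0], [-1.9, -1.3, -0.0], [-3.1, -1.6, -0.0], [-4.2, -1.8, -0.0], [-5.4, -2.0, -0.0], [-6.6, -2.2, -0.0], [-7.7, -2.4, -0.0], [-8.9, -2.5, -0.0]] [-0.9, -1.9, -2.9, -3.9, -4.9, -5.9, -6.9, -7.9]
```

Emit:
{"method": "send_rows", "body": {
  "dp": [
    [-1.1, -0.2, 0],
    [-2.3, -0.4, 0],
    [-3.4, -0.6, 0],
    [-4.5, -0.8, 0],
    [-5.7, -1, 0],
    [-6.8, -1.1, 0],
    [-8, -1.2, 0],
    [-9.1, -1.3, 0]
  ],
  "twist": [-1, -2, -3, -4, -5, -6, -7, -8]
}}

```text
time_s: 23.35
ee_pos: [0.4878, 0.1115, 0.0388]
ee_rot: [-0.002, 0.38, 0.925, 0.0]
wrist_force: [-9.7, 5.6, 6.4]
gripper_width: 0.0004
gripper_force: 5.3
```

```bash
python3 -c "
from h import *
ft(225.2);plan([arc(a,17) for a in [225.2,227.2,229.2]])
"
```

```text
tang 10.9 rad 2.9
now [487.8 111.5  38.8] 135.3 F [-9.7  5.6  6.4] q [ 0.82  0.53 -1.3   1.98  0.57  1.08  0.06]
[[-3.0, -1.2, -0.2], [-5.3, -1.7, -0.2], [-7.6, -2.2, -0.2]] [0.1, -1.9, -3.9]
```

The nip is firm, with about 11 N on the knob and below the 14 N forcing level. I'll withdraw backwards and then up.

Emit:
{"method": "send_rows", "body": {
  "dp": [
    [4, 0, 0],
    [10, 0, 0],
    [14, 0, 0],
    [14, 0, -20],
    [14, 0, -50],
    [14, 0, -90],
    [14, 0, -130],
    [14, 0, -160]
  ],
  "twist": [0, 0, 0, 0, 0, 0, 0, 0]
}}

```text
time_s: 24.35
ee_pos: [0.4812, 0.1192, 0.2009]
ee_rot: [0.002, 0.381, 0.925, -0.0]
wrist_force: [-0.0, -0.3, 0.1]
gripper_width: 0.0006
gripper_force: 0.0
```

Emit:
{"method": "send_rows", "body": {
  "dp": [
    [30, 20, 0],
    [60, 40, 0],
    [90, 60, 0],
    [90, 80, 0],
    [90, 80, 0],
    [90, 80, 0],
    [90, 80, 0],
    [90, 80, 0]
  ],
  "twist": [0, 0, 0, 0, 0, 0, 0, 0]
}}

```text
time_s: 25.35
ee_pos: [0.473, 0.2385, 0.199]
ee_rot: [0.0, 0.382, 0.924, -0.0]
wrist_force: [0.9, -0.0, 0.8]
gripper_width: 0.0005
gripper_force: 0.0
```

```bash
python3 -c "
from h import *
plan([]);look('p7')
"
```

```text
now [473.  238.5 199. ] 135.1 F [ 0.9 -0.   0.8] q [ 0.61  0.29 -1.29  1.75  0.29  1.32  0.05]
[] []
rack 0.94 plate xy [0.2 0.6] [ 93.8 135. ] ang -0.8 | pixels 2649
```

View pics/p7.png

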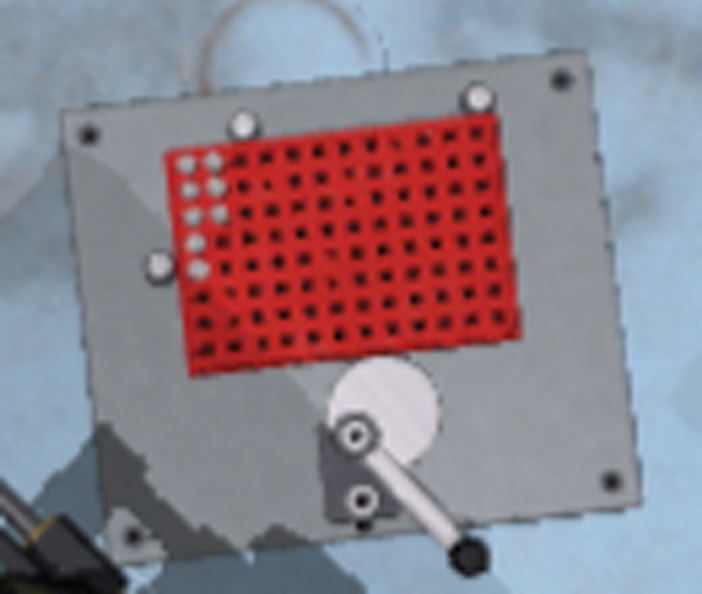

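The picture shows the disc at (385,410) bearing on the rack's near side, the lever swung to the knob at (468,556), and the rack against all three pins. The arm is clear, so I'm handing in.

```bash
python3 -c "
from workcell import hand_in
print(hand_in())"
```

```text
the job is handed in; nothing more can be done
None
```

I handed the job in at about 25 s: the rack is square against both far pins and the side pin, and the clamp is left closed with about 11 N on the knob (a little over the 5–8 N firm-nip range, under the 14 N limit); I could not measure the clamp's force on the rack directly.

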